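Raise the trowel-bay screen to its mark

ROBOT

A 6-joint arm with a two-finger parallel gripper is mounted at the origin on the work surface. World frame = base frame: x ahead of the robot, y to its left, z up, the work surface at z = 0. Lengths are in m, angles in rad, forces in N, time in s.
With the tool pointing down it reaches from about 0.35 to 0.975 m from the base axis. Payload 4.9 kg.
Tool frame: the origin (TCP) lies midway between the tips of the shut fingers; the grasp point (between the pads) lies 19 mm behind it (ctrl.tcp_to_grasp is the distance from the TCP to the grasp point, in m); z points along the fingers, y is the line along which they close (so a half turn about z gives the same grasp; the last joint's range is limited). The gripper opens to 85 mm and grips with 20 to 120 N. Pads are 22 mm wide; open, the fingers measure 114 mm over their backs; the gripper's body (76 mm by 85 mm) begins 54 mm behind the grasp point. The pads swing forward as they close: fully open they stand 13 mm farther back than shut.
Start: joints at [-1.338, 0.053, 1.613, -0, 1.476, -0.119], TCP at [0.215, -0.587, 0.231] pointing down, gripper open.
Joint ranges: [-3.01, 3.01], [-1.01, 2.22], [0.06, 2.58], [-1.02, 4.17], [0.09, 2.62], [-3.14, 3.14]. Speed limits (rad/s): [2.57, 2.57, 3.14, 3.14, 3.14, 3.14].

INTERFACE

Orientations are given as a rotation vector (axis times angle).
In Python, from station import ctrl, imaging, probe_bus gives the robot as it stands (ctrl), with the cameras (imaging) and the readings (probe_bus).
- The arm moves only by the tool jog_arm, called after ">>>" as name(argument=value, ...), one argument or row to a line, values as JSON. Schema: {"type":"object","properties":{"rows":{"type":"array","items":{"type":"array","items":{"type":"number"},"minItems":7,"maxItems":7},"minItems":1,"maxItems":20},"clamp_n":{"type":"number"},"only":{"type":"string"},"quiet":{"type":"boolean"},"lines":{"type":"string"}},"required":["rows"],"additionalProperties":false}. rows is a list of rows, 1 to 20 of them, each of 7 numbers: the finger opening in m, then dx, dy, dz in m, then a rotation vector rx, ry, rz in rad; each row is the pose to reach, as a shift and turn from the pose commanded when the call began, along the tool's axes at that moment; what a row does not reach only later rows make up. A row lasts 1/12 s, in which the tool goes at most 0.0417 m and 0.125 rad, less where a joint would pass 70% of its speed; a pose out of reach is approached as far as the arm can. The fingers move at their own pace and stop on an object; clamp_n is the grip in N (left out, the last holds). Time passes only in rows, so rows that do not move let the fingers close. The tool returns the time, the measured TCP pose, the force, the opening and the grip force at its end. only (a regular expression) keeps the lines of the reply that match it, lines (a string "A,B") keeps lines A to B, and quiet returns only ok. Input that does not fit is refused with a message, and nothing moves.
- probe_bus.get_obs(): the state, without advancing time (a new reading comes with each control period).
- imaging.get_image(name): name is "scene" or "top" or "wrist"; returns the picture (384x512x3 uint8, red, green, blue); there is no depth.
- imaging.camera_params(name): a dict with "fx", "fy", "cx", "cy" (pixels), "k1" (the pictures are not rectified: a ray, as slopes to the right and down, at radius r is drawn at 1 + k1 r^2 times it, then the intrinsics apply), "T" (4x4, takes a point from camera to world coordinates); the wrist camera has in their place "tool_from_camera" (4x4, takes a point from camera to tool coordinates, whose origin is the TCP and whose axes are the flange's). Camera axes: x right, y down, z forward; pixel columns grow to the right and rows downward; lengths in m; the calibration is good to about 2 mm. A picture is of the moment at which its call begins: read the wrist's pose just before it. camera_params takes no time and is no camera call.
- ctrl.finish_job(): hands the job in; it is judged then, once.
The state is a dict: "t": time; "q": joint angles; "dq": joint speeds; "effort": joint torques, N m; "tool_pos": TCP position; "tool_rot": TCP orientation; "contact_force": force on the tool from outside, world axes, zero at the start; "wrist_torque": the same for the moment, N m; "opening": finger opening in m; "grip_force": force on a finger pad.
Only numpy, scipy, OpenCV 4.12 (cv2) and the standard library are available. Lean on these libraries where they do the work, as an engineer would, in place of code of your own. Each camera call takes 0.05 s, during which the arm holds its last target. There are 200 camera calls.

TASK

Push the clear sliding screen of the pine trowel bay up from beneath its aluminium lip with your fingertips until the top face of the lip is flush with the top face of the dark steel tab clamped to the upright, then come away and leave the screen standing there. Push it gently and steadily; do not pinch or grip it, do not shift the steel tab, and leave the trowels and the other tools where they are.

Things in the scene. Friction and masses are not known exactly. Their poses are not given: they have to be found in the camera images.
- bay: Bare pine trowel bay, fixed: slotted base 400 deep (x), 400 wide (y), 80 high on its plinth; two jambs at y = +/-167, 308 clear between, leaning back 30 deg; 465 tall (mm). Origin: middle of the base's front lower edge; x into the bay, y to its left, z up; yaw up to 0.2. Screen track foot: x 12, z 80 mm. Trowel blades start 85 mm behind the front edge.
- screen (a joint): Screen travel up its raked track, m: 0.05 to 0.09 at the start, 0 shut, 0.225 top stop. Pine-framed clear pane 300 wide, 160 high, 16 mm thick, counterweighted: stays where left, 2 to 6 N along the track moves it. Along its bottom edge an aluminium lip, 270 wide, 8 thick, stands 30 mm out square from its front, towards the robot. The space under it, down to the base top, is empty.
- lip_front (a point): Middle of the lip's front lower edge, the edge to push up on; moves with the screen. Its frame: z up along the track (30 deg off vertical, leaning away from the robot), x square to the screen into the bay (30 deg downwards), y to the bay's left. The lip's top face is 8 mm up along z.
- lip_end (a point): On the lip's top face, at its right-hand end (bay's -y), 2 mm in from the front edge; frame as lip_front.
- mark (a joint): Position of the steel tab along the track, m (0.14 to 0.20). Lip top and tab top are flush when joint screen equals joint mark. The tab's clamp is stiff (15 N) and is to be left alone.
- mark_edge (a point): On the top face of the steel tab, at its end next to the lip, 10 mm beyond the lip's right-hand end; frame as lip_front. The tab is a 4 mm plate, 31 mm wide, standing out from the right-hand (-y) jamb, parallel to the lip and reaching 6 mm farther out, on a steel saddle with a thumbscrew.
- trowel_fine: Notched trowel with 6 mm teeth, standing on edge in a slot of the bay behind the screen: blade 280 long, 115 high, wooden handle on its left side, 0.38 kg, loose. Origin: front end of the blade's lower edge, 60 mm above the bench.
- trowel_medium: The same with 9 mm teeth, in another slot.
- trowel_coarse: The same with 13 mm teeth, in another slot.
- quarry_tile: Thick terracotta tile 150 x 150 x 20 mm, flat on the bench, front right of the bay. Origin: centre of its underside.
- grout_float: Grey rubber grout float 240 x 100, 75 mm high over its handle, on the bench left of the bay. Origin: centre of its underside.
- spacer_tub: Black plastic spacer tub, 106 mm across, 130 mm high, right of the bay. Origin: centre of its underside.
- level: Short aluminium spirit level 230 x 24 x 50 mm, standing on its long edge on the bench, front left of the bay. Origin: centre of its underside.
- mallet: Rubber mallet lying on the bench at the right, near the robot: head 60 mm across and 90 long, handle 240 mm. Origin: on the bench under the middle of the head; the handle runs from it along -x.

How it is judged:
On the way:
1. the fingers, pushing on the screen, have brought its lip to within 25 mm of the tab (contact force between the fingers and screen above 0.3 N and z of lip_end in the frame of mark_edge above -0.025 m), for 0.1 s.
At the end, for the whole second after the job is handed in: The lip's top face stands within 6 mm of the steel tab's top face, measured along the track, with the screen at rest (under 5 mm/s); the tab is within 4 mm of where it was, and every trowel, the tile, float, tub, level and mallet within 30 mm of its start (z of lip_end in the frame of mark_edge between -0.006 and 0.006 m and velocity of joint screen between -0.005 and 0.005 m/s and distance of mark_edge from where it was at the start of the episode below 0.004 m and distance of each of trowel_fine, trowel_medium, trowel_coarse, quarry_tile, grout_float, spacer_tub, level, mallet from where it was at the start of the episode below 0.03 m); the robot touches nothing.
It fails at once if the screen is gripped or forced: more than 30 N between the fingers and it (contact force between the fingers and screen above 30 N).
It fails at once if the screen is flung up or down faster than 0.3 m/s (velocity of joint screen above 0.3 m/s or velocity of joint screen below -0.3 m/s).
It fails at once if the steel tab is shifted by more than 4 mm (distance of mark_edge from where it was at the start of the episode above 0.004 m).
It fails at once if a trowel or another tool is lifted, carried or pushed 30 mm or more (distance of any of trowel_fine, trowel_medium, trowel_coarse, quarry_tile, grout_float, spacer_tub, level, mallet from where it was at the start of the episode above 0.03 m).
It also fails if it takes over 38 s, if anything falls off the work surface, if the arm or the gripper's body presses on something with over 40 N, if the wrist force passes 120 N, or if a joint passes its speed limit or range.

## Working session

There is one attempt and no reset: what is moved stays moved. The work goes in short steps, Python scripts to look and compute and a tool call to move; the robot and the scene stay as the last step left them, time stands still between calls to the robot, and variables do not carry over. Pictures are saved under pics/ and viewed, at most 10 in all, crops included, and the job is handed in when it is done.

```bash
ls; mkdir -p pics
```

Run:
```python
from station import ctrl, imaging, probe_bus
import cv2,numpy as np
o=probe_bus.get_obs();print({k:np.round(v,3) for k,v in o.items()})
for n in("scene","top"):
    im=imaging.get_image(n);cv2.imwrite(f"pics/{n}0.png",im[:,:,::-1])
    p=imaging.camera_params(n);print(n,{k:np.round(v,3) for k,v in p.items()})
print(imaging.camera_params("wrist"))
```

```text
pics
station.py
{'t': np.float64(0.0), 'q': array([-1.338,  0.053,  1.614, -0.   ,  1.476, -0.119]), 'dq': array([ 0.001,  0.   ,  0.   , -0.001, -0.001,  0.001]), 'effort': array([-2.0000e-03, -3.9368e+01, -3.7018e+01, -0.0000e+00,  7.0000e-03,
        0.0000e+00]), 'tool_pos': array([ 0.215, -0.586,  0.23 ]), 'tool_rot': array([-3.091, -0.549,  0.   ]), 'contact_force': array([1.034, 0.685, 0.231]), 'wrist_torque': array([ 0.033, -0.024,  0.017]), 'grip_force': np.float64(0.0), 'opening': np.float64(0.086)}
scene {'fx': np.float64(444.639), 'fy': np.float64(444.639), 'cx': np.float64(250.855), 'cy': np.float64(187.615), 'k1': np.float64(0.015), 'T': array([[-0.606,  0.644, -0.466,  1.306],
       [ 0.795,  0.484, -0.366,  0.58 ],
       [-0.01 , -0.592, -0.806,  1.438],
       [ 0.   ,  0.   ,  0.   ,  1.   ]])}
top {'fx': np.float64(418.362), 'fy': np.float64(418.362), 'cx': np.float64(257.672), 'cy': np.float64(191.108), 'k1': np.float64(-0.154), 'T': array([[-0.019, -0.991,  0.13 ,  0.332],
       [-1.   ,  0.02 ,  0.007, -0.031],
       [-0.01 , -0.13 , -0.991,  1.487],
       [ 0.   ,  0.   ,  0.   ,  1.   ]])}
{'fx': 264.8211513675743, 'fy': 264.8211513675743, 'cx': 259.76947734709665, 'cy': 191.66298149232378, 'k1': -0.04505578005536024, 'tool_from_camera': array([[-1.54394205e-03, -9.61311658e-01, -2.75458731e-01,
         6.96192003e-02],
       [ 9.99998709e-01, -1.36129823e-03, -8.54241187e-04,
        -3.22430520e-04],
       [ 4.46210529e-04, -2.75459694e-01,  9.61312518e-01,
        -1.42472693e-01],
       [ 0.00000000e+00,  0.00000000e+00,  0.00000000e+00,
         1.00000000e+00]])}
```

View pics/scene0.png

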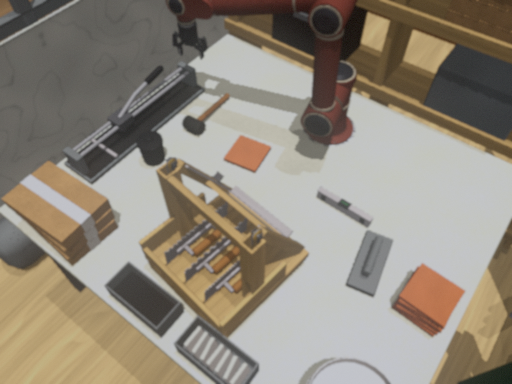

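View pics/top0.png

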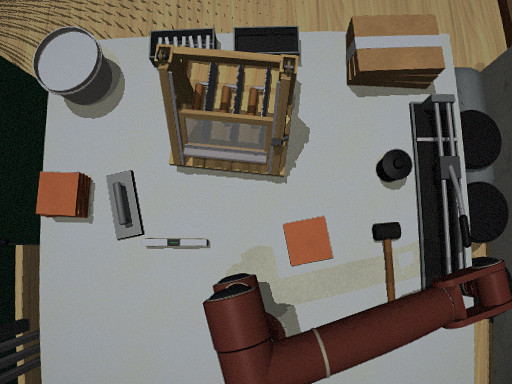

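Create h.py:
```python
import numpy as np,cv2
from scipy.spatial.transform import Rotation as R
from station import ctrl, imaging, probe_bus
def cam(name,obs=None):
    p=imaging.camera_params(name)
    if name=="wrist":
        T=np.eye(4);T[:3,:3]=R.from_rotvec(obs["tool_rot"]).as_matrix();T[:3,3]=obs["tool_pos"]
        p["T"]=T@p["tool_from_camera"]
    return p
def ray(p,u,v):
    K=np.array([[p["fx"],0,p["cx"]],[0,p["fy"],p["cy"]],[0,0,1.]])
    xy=cv2.undistortPoints(np.array([[[u,v]]],float),K,np.array([p["k1"],0,0,0.]))[0,0]
    d=p["T"][:3,:3]@np.array([xy[0],xy[1],1]);return p["T"][:3,3],d/np.linalg.norm(d)
def onplane(p,u,v,pt,n):
    o,d=ray(p,u,v);n=np.array(n,float);return o+d*(np.dot(np.array(pt)-o,n)/np.dot(d,n))
def tri(rs):
    A=np.zeros((3,3));b=np.zeros(3)
    for o,d in rs:
        P=np.eye(3)-np.outer(d,d);A+=P;b+=P@o
    x=np.linalg.solve(A,b);return x,[np.linalg.norm((np.eye(3)-np.outer(d,d))@(x-o)) for o,d in rs]
def proj(p,X):
    T=np.linalg.inv(p["T"]);c=T[:3,:3]@np.array(X)+T[:3,3];s=c[:2]/c[2];s=s*(1+p["k1"]*(s@s))
    return np.array([p["fx"]*s[0]+p["cx"],p["fy"]*s[1]+p["cy"]])
```

Run:
```python
from h import *
im=cv2.imread("pics/top0.png")[30:190,150:305]
cv2.imwrite("pics/top0c.png",cv2.resize(im,None,fx=3.7,fy=3.7,interpolation=cv2.INTER_CUBIC))
p=cam("top")
for uv in[(169,164),(286,176)]: print(onplane(p,*uv,[0,0,.08],[0,0,1]))
for uv in[(285,222),(323,217),(332,262),(385,231)]: print(onplane(p,*uv,[0,0,.02],[0,0,1]))
```

```text
[0.61713671 0.28405968 0.08      ]
[ 0.56635887 -0.11807063  0.08      ]
[ 0.41308427 -0.11377487  0.02      ]
[ 0.42769148 -0.24813886  0.02      ]
[ 0.26971205 -0.27439487  0.02      ]
[ 0.37264661 -0.46796535  0.02      ]
```

View pics/top0c.png

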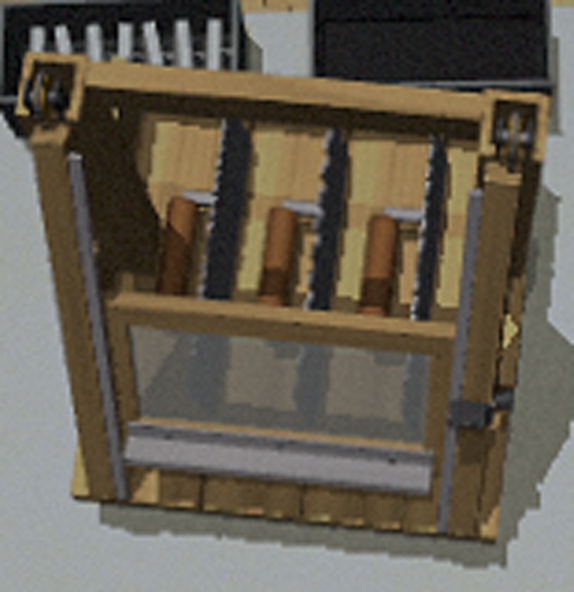

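Top view: base front edge from (170,164) to (284,176), lip strip around row 150–160, dark tab at about (277,142), trowels behind the screen. I'll work out a look pose in front of the bay.

Add to h.py:
```python
def Rt(yaw,beta):
    bx=np.array([np.cos(yaw),np.sin(yaw),0]);ez=np.array([0,0,1.])
    z=np.cos(beta)*bx-np.sin(beta)*ez;x=np.cos(beta)*ez+np.sin(beta)*bx
    return np.c_[x,np.cross(z,x),z]
def delta(P,Rm):
    o=probe_bus.get_obs();R0=R.from_rotvec(o["tool_rot"]).as_matrix()
    return np.round(R0.T@(np.array(P)-o["tool_pos"]),4),np.round(R.from_matrix(R0.T@Rm).as_rotvec(),4)
```

Run:
```python
from h import *
print(delta([.35,-.40,.42],Rt(-.3,1.2)))
print(delta([.47,.08,.30],Rt(-.0,.70)))
```

>>> jog_arm(
  rows=[
    [0, 0, 0, -0.04, 0, 0, 0],
    [0, 0.02, -0.02, -0.08, 0, 0, 0],
    [0, 0.05, -0.05, -0.12, 0, 0, 0.05],
    [0, 0.08, -0.08, -0.15, 0, 0.05, 0.1],
    [0, 0.11, -0.11, -0.17, 0, 0.1, 0.15],
    [0, 0.14, -0.14, -0.18, 0, 0.15, 0.2],
    [0, 0.17, -0.17, -0.19, 0, 0.2, 0.25],
    [0, 0.2, -0.2, -0.19, 0, 0.25, 0.3],
    [0, 0.23, -0.23, -0.19, 0, 0.3, 0.33],
    [0, 0.26, -0.26, -0.18, 0, 0.35, 0.33],
    [0, 0.29, -0.29, -0.17, 0, 0.4, 0.33],
    [0, 0.32, -0.32, -0.16, 0, 0.45, 0.33],
    [0, 0.35, -0.35, -0.15, 0, 0.5, 0.33],
    [0, 0.38, -0.38, -0.13, -0.05, 0.56, 0.33],
    [0, 0.4, -0.41, -0.12, -0.1, 0.62, 0.33],
    [0, 0.42, -0.44, -0.11, -0.15, 0.68, 0.33],
    [0, 0.44, -0.47, -0.1, -0.15, 0.74, 0.33],
    [0, 0.45, -0.5, -0.09, -0.15, 0.8, 0.33],
    [0, 0.46, -0.53, -0.08, -0.15, 0.86, 0.33],
    [0, 0.469, -0.538, -0.069, -0.155, 0.862, 0.328],
  ],
)

```text
t: 1.77
tool_pos: [0.4697, 0.0828, 0.2981]
tool_rot: [-2.847, -0.005, -1.328]
contact_force: [0.6, -0.7, -1.2]
opening: -0.0004
grip_force: 0.0
```

Run:
```python
from h import *
o=probe_bus.get_obs();print(np.round(o["q"],3),delta([.47,.08,.30],Rt(-.0,.70)))
```

```text
[ 0.032 -1.002  2.401 -0.03   0.87   1.608] (array([ 0.0016,  0.0029, -0.001 ]), array([-0.0018, -0.0019,  0.0025]))
```

Run:
```python
from h import *
o=probe_bus.get_obs();im=imaging.get_image("wrist")[:,:,::-1];cv2.imwrite("pics/w1.png",im)
np.save("w1.npy",np.r_[o["tool_pos"],o["tool_rot"]])
cv2.imwrite("pics/w1b.png",cv2.resize(im,(800,600),interpolation=cv2.INTER_CUBIC))
```

```text
(no output)
```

View pics/w1b.png

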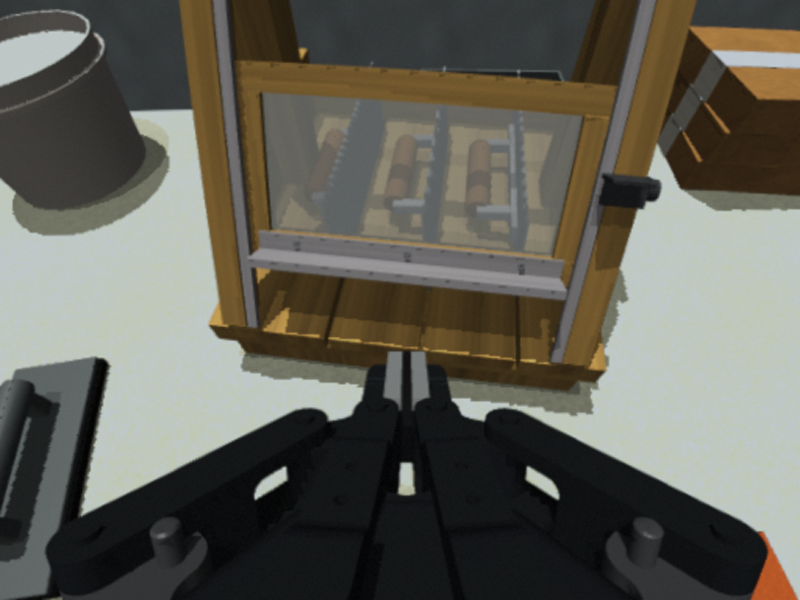

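Wrist view: lip front edge from (248,258) to (566,294) in the 800-wide picture, tab top around (602–635,176), base front corners (212,326) and (603,372).

Run:
```python
from h import *
w=np.load("w1.npy");pw=cam("wrist",dict(tool_pos=w[:3],tool_rot=w[3:]));pt=cam("top")
s=1/1.5625
def W(u,v):return ray(pw,u*s,v*s)
def T(u,v):return ray(pt,150+u/3.7,30+v/3.7)
for n,a,b in[("lipL",(248,262),(125,463)),("lipR",(565,298),(430,494)),("baseL",(211,326),(75,497)),("baseR",(603,372),(497,540))]:
    x,e=tri([W(*a),T(*b)]);print(n,x.round(4),np.round(e,4))
for a in[(211,326),(603,372)]: print(onplane(pw,a[0]*s,a[1]*s,[0,0,.08],[0,0,1]))
```

```text
lipL [0.6259 0.216  0.1728] [0.0009 0.0009]
lipR [ 0.5957 -0.0495  0.1617] [0.0012 0.0012]
baseL [0.614  0.279  0.0861] [0.001 0.001]
baseR [ 0.57   -0.1122  0.0689] [0.0017 0.0017]
[0.61695872 0.28310022 0.08      ]
[ 0.56653777 -0.10561153  0.08      ]
```

Add to h.py:
```python
yaw=-.12;bx=np.array([np.cos(yaw),np.sin(yaw),0]);ez=np.array([0,0,1.]);by=np.array([-np.sin(yaw),np.cos(yaw),0])
t=.5*bx+.8660254*ez;n=.8660254*bx-.5*ez
P=np.array([.611,.083,.167])
```

Run:
```python
from h import *
for a,b in((-.06,-.035),(.02,-.035)):print(P+a*n+b*t,delta(P+a*n+b*t,Rt(-.0,.6)))
```

```text
[0.542038   0.09131539 0.16668911] (array([-0.0463, -0.0006,  0.1385]), array([-0.0124,  0.108 ,  0.0078]))
[0.6108218  0.08302149 0.12668911] (array([-0.0321,  0.0088,  0.2166]), array([-0.0124,  0.108 ,  0.0078]))
```

>>> jog_arm(
  rows=[
    [0, -0.02, 0, 0.03, 0, 0.03, 0],
    [0, -0.035, 0, 0.06, 0, 0.06, 0],
    [0, -0.046, 0, 0.095, 0, 0.1, 0],
    [0, -0.046, 0, 0.12, 0, 0.105, 0],
    [0, -0.046, 0, 0.138, 0, 0.105, 0],
    [0, -0.046, 0, 0.138, 0, 0.105, 0],
  ],
)

```text
t: 2.32
tool_pos: [0.5451, 0.0792, 0.1699]
tool_rot: [2.78, 0.001, 1.458]
contact_force: [-0.1, -0.2, -0.4]
opening: 0.0002
grip_force: 0.0
```

Run:
```python
from h import *
o=probe_bus.get_obs();print(np.round(o["q"],3))
im=imaging.get_image("wrist")[:,:,::-1];cv2.imwrite("pics/w2.png",im)
np.save("w2.npy",np.r_[o["tool_pos"],o["tool_rot"]])
cv2.imwrite("pics/w2b.png",cv2.resize(im,(800,600),interpolation=cv2.INTER_CUBIC))
print(delta(P+.02*n-.035*t,Rt(-.0,.6)))
```

```text
[ 0.017 -0.609  2.457 -0.049  0.328  1.626]
(array([-0.0008, -0.0039,  0.0799]), array([0.0016, 0.0015, 0.0017]))
```

View pics/w2b.png

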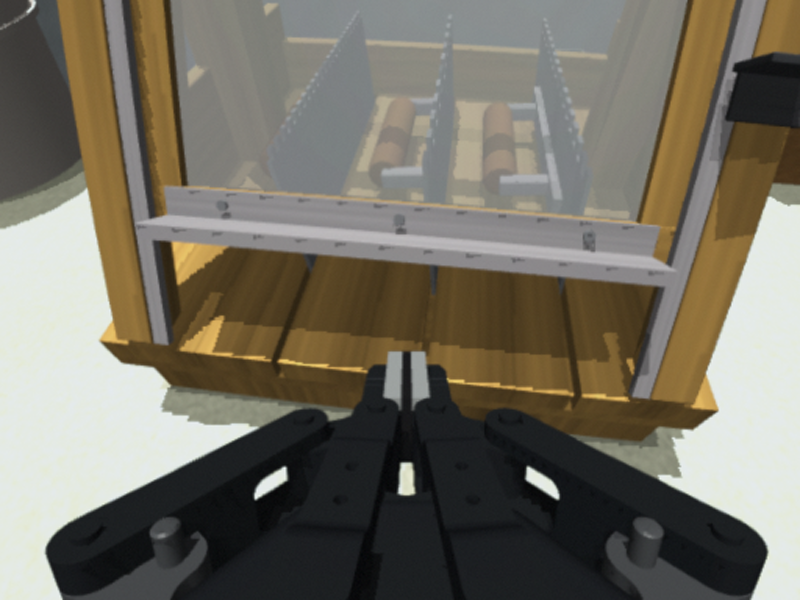

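Run:
```python
from h import *
a=cv2.imread("pics/w1.png");b=cv2.imread("pics/w2.png")
f=lambda im,x,y:cv2.resize(im[y:y+47,x:x+62],None,fx=6.4,fy=6.4,interpolation=cv2.INTER_CUBIC)
# rows: tab, lip right end ; cols: w1,w2
im=np.vstack([np.hstack([f(a,370,100),f(b,450,25)]),np.hstack([f(a,330,160),f(b,390,145)])])
print(im.shape,f(a,370,100).shape);cv2.imwrite("pics/c1.png",im)
```

```text
(602, 794, 3) (301, 397, 3)
```

View pics/c1.png

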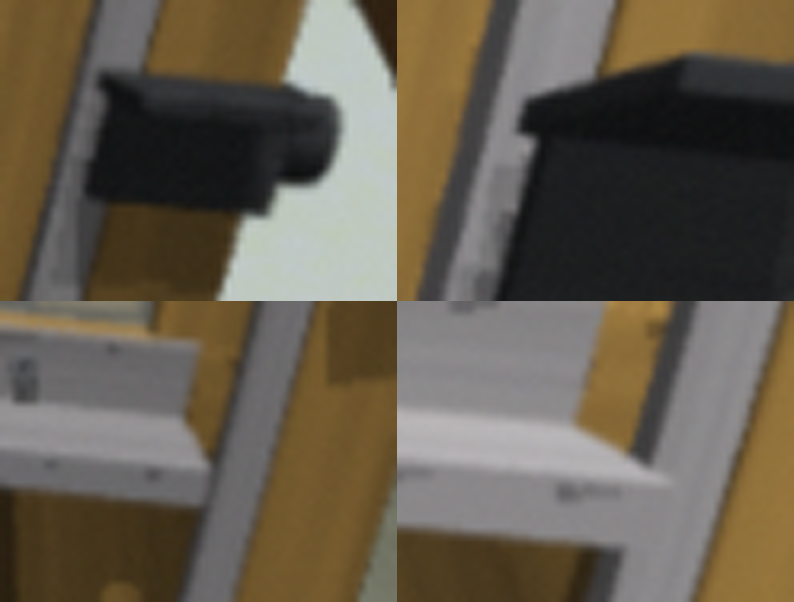

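Run:
```python
from h import *
ps=[]
for k in "12":
    w=np.load(f"w{k}.npy");ps.append(cam("wrist",dict(tool_pos=w[:3],tool_rot=w[3:])))
k=6.4
def px(a,x,y,ox,oy): return (x+(a[0]-ox)/k-.42,y+(a[1]-oy)/k-.42)
def go(nm,a,b,offa,offb):
    A=px(a,*offa);B=px(b,*offb);x,e=tri([ray(ps[0],*A),ray(ps[1],*B)]);d=x-P
    print(nm,x.round(4),np.round(e,4),"n,by,t:",np.round([d@n,d@by,d@t],4));return x
ta,tb=(370,100,0,0),(450,25,397,0);la,lb=(330,160,0,301),(390,145,397,301)
go("tab back top",(98,72),(524,103),ta,tb)
for v in(80,86,92,100,108): go("tab front top",(142,v),(690,55),ta,tb)
go("lip front top",(208,467),(672,485),la,lb)
go("lip front bot",(204,505),(636,546),la,lb)
go("lip back top",(186,415),(578,425),la,lb)
s=1/1.5625
x,e=tri([ray(ps[0],248*s,254*s),ray(ps[1],136*s,221*s)]);d=x-P;print("lipL top",x,e,[d@n,d@by,d@t])
```

```text
tab back top [ 0.658  -0.0655  0.2402] [0.0001 0.0001] n,by,t: [ 0.0192 -0.1418  0.0956]
tab front top [ 0.6394 -0.0642  0.2526] [0.0012 0.0012] n,by,t: [-0.0031 -0.1427  0.0971]
tab front top [ 0.6378 -0.0633  0.2529] [0.0008 0.0008] n,by,t: [-0.0047 -0.142   0.0965]
tab front top [ 0.6362 -0.0624  0.2533] [0.0004 0.0004] n,by,t: [-0.0064 -0.1414  0.0959]
tab front top [ 0.6341 -0.0613  0.2537] [0.0001 0.0001] n,by,t: [-0.0085 -0.1405  0.0952]
tab front top [ 0.632  -0.0601  0.2541] [0.0006 0.0006] n,by,t: [-0.0107 -0.1396  0.0945]
lip front top [ 0.5982 -0.0472  0.1704] [0.0005 0.0005] n,by,t: [ 0.0007 -0.1308  0.0044]
lip front bot [ 0.5987 -0.05    0.1578] [0.0006 0.0006] n,by,t: [ 0.0078 -0.1335 -0.0061]
lip back top [ 0.6222 -0.0522  0.1561] [0.0003 0.0003] n,by,t: [ 0.0291 -0.1329  0.0042]
lipL top [0.63509476 0.22035515 0.17042246] [np.float64(0.0012204543689510296), np.float64(0.0012204543689510133)] [np.float64(0.00476525040612376), np.float64(0.13925181725706737), np.float64(0.006703133993720507)]
```

Triangulated: lip top at t≈+4.5 mm and tab top at t≈+95.5 mm, so about 91 mm of travel is needed. Sizes check out: the lip is 270 wide, and the tab is 10 mm beyond it and 6–9 mm farther out. Now under the lip.

>>> jog_arm(
  rows=[
    [0, 0, 0, 0.03, 0, 0, 0],
    [0, 0, -0.002, 0.06, 0, 0, 0],
    [0, 0, -0.004, 0.083, 0, 0, 0],
    [0, 0, -0.004, 0.083, 0, 0, 0],
    [0, 0, -0.004, 0.083, 0, 0, 0],
  ],
)

```text
t: 2.78
tool_pos: [0.6152, 0.0833, 0.1301]
tool_rot: [2.773, 0.001, 1.472]
contact_force: [-0.7, 0.7, 0.9]
opening: 0.0003
grip_force: 0.0
```

Run:
```python
from h import *
o=probe_bus.get_obs();print(np.round(o["q"],3),o["contact_force"])
R0=R.from_rotvec(o["tool_rot"]).as_matrix();d=o["tool_pos"]-P;print("n,by,t",d@n,d@by,d@t)
print("t in tool",(R0.T@t).round(3))
```

```text
[ 0.025 -0.272  2.313 -0.176  0.126  1.757] [-0.72902984  0.65344121  0.87137824]
n,by,t 0.022003577808860066 0.0008238304819386805 -0.029941944278428154
t in tool [ 0.995  0.062 -0.074]
```

>>> jog_arm(
  rows=[
    [0, 0.003, 0, 0, 0, 0, 0],
    [0, 0.006, 0, 0, 0, 0, 0],
    [0, 0.008, 0.001, -0.001, 0, 0, 0],
    [0, 0.010, 0.001, -0.001, 0, 0, 0],
    [0, 0.012, 0.001, -0.001, 0, 0, 0],
    [0, 0.014, 0.001, -0.001, 0, 0, 0],
    [0, 0.016, 0.001, -0.001, 0, 0, 0],
    [0, 0.018, 0.001, -0.001, 0, 0, 0],
    [0, 0.02, 0.001, -0.001, 0, 0, 0],
    [0, 0.022, 0.001, -0.002, 0, 0, 0],
    [0, 0.024, 0.001, -0.002, 0, 0, 0],
  ],
)

```text
t: 3.7
tool_pos: [0.6264, 0.0826, 0.1499]
tool_rot: [2.774, 0.002, 1.47]
contact_force: [-1.8, -1.5, -2.7]
opening: 0.0002
grip_force: 1.6
```

Run:
```python
from h import *
o=probe_bus.get_obs();print(np.round(o["q"],3));d=o["tool_pos"]-P;print("n,by,t",d@n,d@by,d@t,"F.t",o["contact_force"]@t,o["contact_force"]@n)
```

```text
[ 0.022 -0.28   2.28  -0.115  0.168  1.695]
n,by,t 0.02179552764003138 0.0014477930993988361 -0.007169670741299377 F.t -3.117536884773042 -0.0556211776679143
```

>>> jog_arm(
  rows=[
    [0, 0.003, 0, 0, 0, 0, 0],
    [0, 0.006, 0, 0, 0, 0, 0],
    [0, 0.009, 0, -0.001, 0, 0, 0],
    [0, 0.012, 0.001, -0.001, 0, 0, 0],
    [0, 0.015, 0.001, -0.001, 0, 0, 0],
    [0, 0.018, 0.001, -0.001, 0, 0, 0],
    [0, 0.021, 0.001, -0.002, 0, 0, 0],
    [0, 0.024, 0.001, -0.002, 0, 0, 0],
    [0, 0.027, 0.002, -0.002, 0, 0, 0],
    [0, 0.03, 0.002, -0.002, 0, 0, 0],
    [0, 0.033, 0.002, -0.002, 0, 0, 0],
    [0, 0.036, 0.002, -0.003, 0, 0, 0],
    [0, 0.039, 0.002, -0.003, 0, 0, 0],
    [0, 0.042, 0.003, -0.003, 0, 0, 0],
    [0, 0.045, 0.003, -0.003, 0, 0, 0],
    [0, 0.048, 0.003, -0.004, 0, 0, 0],
    [0, 0.051, 0.003, -0.004, 0, 0, 0],
    [0, 0.054, 0.003, -0.004, 0, 0, 0],
    [0, 0.057, 0.004, -0.004, 0, 0, 0],
    [0, 0.06, 0.004, -0.004, 0, 0, 0],
  ],
)

```text
t: 5.37
tool_pos: [0.6573, 0.0789, 0.2032]
tool_rot: [2.773, 0.002, 1.473]
contact_force: [-4.3, -0.5, -1.8]
opening: 0.0001
grip_force: 1.8
```

Run:
```python
from h import *
o=probe_bus.get_obs();print(np.round(o["q"],3));d=o["tool_pos"]-P;print("n,by,t",d@n,d@by,d@t,"F.t",o["contact_force"]@t,o["contact_force"]@n)
im=imaging.get_image("wrist")[:,:,::-1];cv2.imwrite("pics/w3.png",im)
np.save("w3.npy",np.r_[o["tool_pos"],o["tool_rot"]])
cv2.imwrite("pics/w3b.png",cv2.resize(im,(800,600),interpolation=cv2.INTER_CUBIC))
```

```text
[ 0.011 -0.285  2.184 -0.039  0.265  1.613]
n,by,t 0.02213278106669491 0.001442554347802349 0.05456942444856614 F.t -3.6708581246232255 -2.7253721649991163
```

View pics/w3b.png

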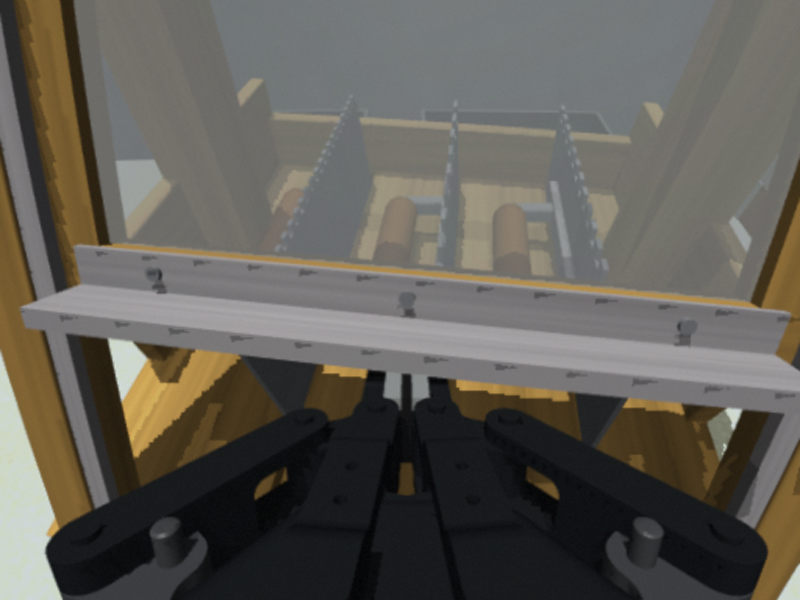

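Run:
```python
from h import *
w=np.load("w3.npy");p=cam("wrist",dict(tool_pos=w[:3],tool_rot=w[3:]));s=1/1.5625
for u,v in[(22,310),(210,328),(404,347),(600,366),(799,386)]:
    for nn in(.002,.005):
        x=onplane(p,u*s-.18,v*s-.18,P+nn*n,n)-P;print((u,v),nn,"by,t",np.round([x@by,x@t],4))
im=cv2.imread("pics/w3.png")
for c in (130,250,400): print(c,[int(g) for g in cv2.cvtColor(im,cv2.COLOR_BGR2GRAY)[180:262,c]])
```

```text
(22, 310) 0.002 by,t [0.1389 0.0739]
(22, 310) 0.005 by,t [0.1426 0.0724]
(210, 328) 0.002 by,t [0.0662 0.0749]
(210, 328) 0.005 by,t [0.0681 0.0734]
(404, 347) 0.002 by,t [0.0014 0.0753]
(404, 347) 0.005 by,t [0.0017 0.0738]
(600, 366) 0.002 by,t [-0.0594  0.0754]
(600, 366) 0.005 by,t [-0.0608  0.0739]
(799, 386) 0.002 by,t [-0.1213  0.0749]
(799, 386) 0.005 by,t [-0.1242  0.0734]
130 [125, 125, 122, 120, 120, 119, 118, 118, 118, 122, 152, 159, 158, 156, 157, 159, 164, 165, 162, 156, 161, 163, 162, 161, 160, 160, 159, 160, 161, 160, 148, 123, 118, 121, 120, 120, 121, 120, 121, 120, 121, 119, 121, 123, 134, 142, 141, 142, 142, 141, 143, 143, 144, 142, 142, 143, 142, 142, 142, 143, 145, 146, 147, 147, 147, 145, 144, 142, 140, 134, 94, 61, 53, 52, 53, 52, 53, 54, 53, 54, 54, 53]
250 [117, 120, 121, 122, 122, 119, 120, 119, 119, 123, 124, 126, 125, 124, 125, 124, 122, 123, 120, 119, 120, 122, 144, 158, 160, 158, 160, 162, 164, 167, 164, 161, 159, 161, 161, 156, 156, 158, 158, 159, 161, 161, 161, 151, 129, 121, 121, 120, 120, 120, 121, 120, 118, 121, 119, 121, 120, 120, 132, 139, 139, 140, 139, 140, 139, 140, 140, 140, 140, 139, 139, 140, 140, 140, 129, 84, 35, 26, 26, 26, 26, 25]
400 [115, 112, 111, 112, 118, 134, 145, 147, 147, 153, 138, 120, 113, 112, 111, 110, 113, 113, 114, 115, 115, 114, 117, 118, 119, 121, 121, 119, 118, 120, 119, 123, 120, 120, 120, 120, 121, 133, 153, 159, 161, 161, 160, 161, 160, 161, 159, 156, 154, 152, 150, 149, 153, 155, 156, 156, 159, 159, 158, 143, 125, 118, 120, 119, 119, 119, 119, 117, 118, 119, 118, 118, 119, 115, 82, 61, 65, 98, 131, 140, 132, 71]
```

Wrist view: lip front top edge runs (22,310)–(800,386), with the fingers under its middle and the trowels undisturbed. Lip top is at t≈73.5 mm, so 22 mm remains. I'll push about 20, drop off, back away and look.

>>> jog_arm(
  rows=[
    [0, 0.002, 0, 0, 0, 0, 0],
    [0, 0.004, 0, 0, 0, 0, 0],
    [0, 0.006, 0, 0, 0, 0, 0],
    [0, 0.008, 0, -0.001, 0, 0, 0],
    [0, 0.01, 0.001, -0.001, 0, 0, 0],
    [0, 0.012, 0.001, -0.001, 0, 0, 0],
    [0, 0.014, 0.001, -0.001, 0, 0, 0],
    [0, 0.016, 0.001, -0.001, 0, 0, 0],
    [0, 0.018, 0.001, -0.001, 0, 0, 0],
    [0, 0.0195, 0.001, -0.001, 0, 0, 0],
    [0, 0.0205, 0.001, -0.001, 0, 0, 0],
    [0, 0.0205, 0.001, -0.001, 0, 0, 0],
    [0, 0.0205, 0.001, -0.001, 0, 0, 0],
  ],
)

```text
t: 6.5
tool_pos: [0.6682, 0.0777, 0.2211]
tool_rot: [2.772, 0.002, 1.475]
contact_force: [-1.6, -0.6, -0.7]
opening: -0.0002
grip_force: 0.8
```

Run:
```python
from h import *
o=probe_bus.get_obs();print(np.round(o["q"],3));d=o["tool_pos"]-P;print("n,by,t",d@n,d@by,d@t,"F.t",o["contact_force"]@t,o["contact_force"]@n)
```

```text
[ 0.009 -0.28   2.149 -0.029  0.295  1.601]
n,by,t 0.022648485005134805 0.001600811472717071 0.0755197426274799 F.t -1.357883101815043 -0.9530437079052021
```

>>> jog_arm(
  rows=[
    [0, -0.004, 0, 0, 0, 0, 0],
    [0, -0.01, 0, 0, 0, 0, 0],
    [0, -0.015, 0, 0, 0, 0, 0],
    [0, -0.015, 0, -0.03, 0, 0, 0],
    [0, -0.015, 0, -0.06, 0, 0, 0],
    [0, -0.01, 0, -0.09, 0, 0, 0],
    [0, 0.01, 0, -0.11, 0, 0, 0],
    [0, 0.03, 0, -0.12, 0, 0, 0],
    [0, 0.03, 0, -0.12, 0, 0, 0],
    [0, 0.03, 0, -0.12, 0, 0, 0],
  ],
)

```text
t: 7.33
tool_pos: [0.5855, 0.0781, 0.315]
tool_rot: [2.77, 0.002, 1.479]
contact_force: [0.2, 0.6, -0.7]
opening: -0.0
grip_force: 0.0
```

Run:
```python
from h import *
o=probe_bus.get_obs();print(np.round(o["q"],3))
im=imaging.get_image("wrist")[:,:,::-1];cv2.imwrite("pics/w4.png",im)
np.save("w4.npy",np.r_[o["tool_pos"],o["tool_rot"]])
p=cam("wrist",o);q=proj(p,P+.002*n-.134*by+.09*t);print(q)
x,y=int(q[0])-45,int(q[1])-40;x=min(x,512-100);print(x,y)
cv2.imwrite("pics/w4c.png",cv2.resize(im[y:y+75,x:x+100],None,fx=8,fy=8,interpolation=cv2.INTER_CUBIC))
```

```text
[ 0.012 -0.636  2.231 -0.019  0.565  1.592]
[401.00224681 224.18989117]
356 184
```

View pics/w4c.png

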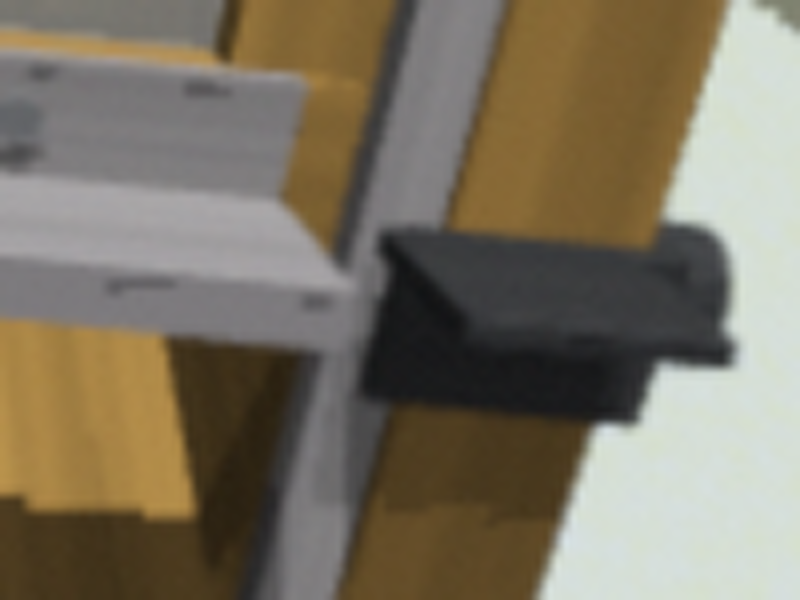

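The crop shows lip and tab side by side: lip top front corner (358,282), tab top front corner (470,325), tab back (383,232).

Run:
```python
from h import *
ps=[]
for k in "124":
    w=np.load(f"w{k}.npy");ps.append(cam("wrist",dict(tool_pos=w[:3],tool_rot=w[3:])))
k=6.4;px=lambda a,x,y,ox,oy:(x+(a[0]-ox)/k-.42,y+(a[1]-oy)/k-.42)
c4=lambda u,v:(356+u/8-.44,184+v/8-.44)
c=lambda x:np.round([(x-P)@n,(x-P)@by,(x-P)@t],4)
pt={"lipF":(358,282),"lipB":(283,198),"tabF":(469,325),"tabB":(383,231)}
r={a:ray(ps[2],*c4(*v)) for a,v in pt.items()}
ta,tb=(370,100,0,0),(450,25,397,0)
for nm,a,b in(("tabB",(98,72),(524,103)),("tabF",(140,98),(690,55))):
    x,e=tri([ray(ps[0],*px(a,*ta)),ray(ps[1],*px(b,*tb)),r[nm]]);print(nm,"3view",c(x),np.round(e,4))
    x,e=tri([ray(ps[1],*px(b,*tb)),r[nm]]);print(nm,"2view",c(x),np.round(e,4))
for nm,ns,b in(("lipF",(.001,.003),-.134),("lipB",(.028,.03),-.134),("tabF",(-.008,-.005,-.003),-.1425),("tabB",(.019,.021),-.1425)):
    for q in ns: print(nm,"n=",q,c(onplane(ps[2],*c4(*pt[nm]),P+q*n,n)))
    print(nm,"by plane",c(onplane(ps[2],*c4(*pt[nm]),P+b*by,by)))
```

```text
tabB 3view [ 0.0188 -0.1417  0.0956] [0.0001 0.0001 0.0001]
tabB 2view [ 0.0188 -0.1417  0.0955] [0. 0.]
tabF 3view [-0.0078 -0.1407  0.0954] [0.0003 0.0002 0.0002]
tabF 2view [-0.0076 -0.1409  0.0955] [0.0001 0.0001]
lipF n= 0.001 [ 0.001  -0.1315  0.0959]
lipF n= 0.003 [ 0.003  -0.1325  0.095 ]
lipF by plane [ 0.006  -0.134   0.0937]
lipB n= 0.028 [ 0.028  -0.1326  0.0951]
lipB n= 0.03 [ 0.03   -0.1335  0.0944]
lipB by plane [ 0.0312 -0.134   0.0939]
tabF n= -0.008 [-0.008  -0.1406  0.0957]
tabF n= -0.005 [-0.005  -0.1422  0.0944]
tabF n= -0.003 [-0.003  -0.1433  0.0935]
tabF by plane [-0.0045 -0.1425  0.0942]
tabB n= 0.019 [ 0.019  -0.1417  0.0954]
tabB n= 0.021 [ 0.021  -0.1427  0.0946]
tabB by plane [ 0.0206 -0.1425  0.0948]
```

The lip measures flush within about 1 mm (lip 95–96 mm, tab 95.5 mm) and the arm is clear, so I'm handing in.

```bash
python3 -c "
from station import ctrl, imaging, probe_bus
print(ctrl.finish_job())"
```

```text
the job is handed in; nothing more can be done
None
```

I pushed the screen up gently from beneath its lip until the lip's top face was level with the steel tab's, within about 1 mm by camera. I then backed the arm clear and handed the job in at about 7.4 s; it gave no verdict.

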